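# Reassemble a hinge articulator and thread its axis pin

## Robot

A 6-joint arm with a two-finger parallel gripper is mounted at the origin on a cart in front of the work surface, level with it; the furniture and walls round the work are solid. World frame = base frame: x ahead of the robot, y to its left, z up, the work surface at z = 0. Lengths are in m, angles in rad, forces in N, time in s.
With the tool pointing down it reaches from about 0.375 to 0.975 m from the base axis. Payload 3.8 kg.
Tool frame: the origin (TCP) lies at the very end of the fingers, on their centre line; the grasp point (between the pads) lies 19 mm behind it; z points along the fingers, y is the line along which they close (so a half turn about z gives the same grasp; the last joint's range is limited). The gripper opens to 85 mm and grips with 20 to 120 N. Pads are 22 mm wide; open, the fingers measure 114 mm over their backs; the gripper's body (76 mm by 85 mm) begins 54 mm behind the grasp point. The pads swing forward as they close: fully open they stand 13 mm farther back than shut.
Start: joints at [1.295, 0.264, 1.604, -0, 1.274, -0.037], TCP at [0.16, 0.656, 0.231] pointing down, gripper open.
Joint ranges: [-2.63, 2.63], [-0.94, 2.18], [0.31, 2.57], [-1.31, 4.45], [0, 2.66], [-2.55, 2.55]. Speed limits (rad/s): [2.57, 2.57, 3.14, 3.14, 3.14, 3.14].

## Interface

Orientations are given as a rotation vector (axis times angle).
In Python, from workcell import monitor, viewer, job gives the robot as it stands. The module is installed in compiled form; this text tells all that it offers.
- The arm moves only by the tool step_arm, never from a script. Its argument "series" is one flat list of numbers, 4 for each row, row after row: the shift along the tool's x, y, z in m, then the turn about the tool's z in rad. A call has 1 to 8 rows; each row is the pose to reach, as a shift and turn from the pose commanded when the call began, along the tool's axes at that moment; what a row does not reach only later rows make up. A row lasts 1/8 s, in which the tool goes at most 62.5 mm and 10.7 degrees, less where a joint would pass 70% of its speed; a pose out of reach is approached as far as the arm can. A call with a gripper value outside its range is refused whole. "gripper" is the opening, from 0 (shut) to 1 (fully open), set as the call begins (left out, the last holds). The fingers move at their own pace and stop on an object; "newtons" is the grip in N (left out, the last holds). Time passes only in rows, so rows that repeat a pose let the fingers close. It gives the time, the measured TCP pose, the force, the opening and the grip force at its end, in the units of the state.
- monitor.read_state(): the state, without advancing time (a new reading comes with each control period).
- viewer.read_camera(name): name is "side" or "top"; returns a dict with "image" (400x640x3 uint8, red, green, blue), "intrinsics" (3x3 intrinsics, pixels), "T" (4x4, takes a point from camera to world coordinates). Camera axes: x right, y up, looking along -z (the intrinsics and any distortion apply to the point x, -y, -z); pixel columns grow to the right and rows downward; lengths in m; the calibration is good to about 2 mm. A picture is of the moment at which its call begins. There is no depth.
- job.finish_job(): hands the job in; it is judged then, once.
Trained networks look in a picture, given as the dict that the camera call returned (one of the last four; its "shot" number tells which), for a name from the list of things; names that differ only in an ending like _2 or _b are one class to them, and where a whole thing is asked for, a point or a joint stands for the part that bears it (a point fixed in the world has none). Each returns a list of dicts, best first, with "score" (0 to 1); they miss things now and then, are a little off and sometimes report something else, mostly with a low value. They report only what shows in the picture. A call takes as long as a camera call.
- viewer.boxes_of(picture, label): "extent" ([centre column, centre row, width, height] in pixels, round what is visible of it).
- viewer.spot_point(picture, label): "point" ([column, row] in pixels: a listed point, or the origin of a listed thing).
The state is a dict: "time": time; "q": joint angles; "joint_vel": joint speeds; "joint_torque": joint torques, N m; "tool_pos": TCP position; "tcp_rot": TCP orientation; "wrist_force": force on the tool from outside, world axes, zero at the start; "torque": the same for the moment, N m; "width": opening from 0.0 (shut) to 1.0 (fully open); "grip_force": force on a finger pad.
Only numpy, scipy, OpenCV 4.12 (cv2) and the standard library are available. Lean on these libraries where they do the work, as an engineer would, in place of code of your own. Each camera call takes 0.05 s, during which the arm holds its last target. There are 200 camera calls.

## Task

Put the dental articulator back together: gently lower the upper frame, with its plaster cast, onto the lower frame so that its hinge barrel lies in the cradle between the two upright cheeks at the back and its front tab rests on the stop pin. Then slide the hinge pin through cheek, barrel and far cheek, from whichever side the bottle leaves free, until the shoulder of its square grip is up against the cheek, and let go. Leave the bottle, the wax tin, the burner and the spare cast where they stand.

Things in the scene. Friction and masses are not known exactly. Their poses are not given: they have to be found in the camera images.
- articulator: Lower frame, bare metal on rubber feet, fixed to the bench. Origin on the bench below the middle of the hinge axis; +x to its back, -x to its front, +y along the hinge axis. Two cheeks, each 11 mm thick, 46 mm apart, with round bosses (29 mm) bored 13.5 mm; outer faces at y = +-34 mm. Carries a white cast (x -90 to -30 mm, teeth up to z 49 mm). Front stop pin at x -108 mm, top at z 94 mm.
- hinge_seat (a point): Point on the hinge axis (84 mm above the bench, axis along the articulator's y) midway between the cheeks, where the middle of the barrel must lie. Below it, between the cheeks, is a V-shaped cradle open upwards, about 30 mm wide at the mouth.
- upper_frame: Upper frame, about 0.4 kg, about 135 mm long, standing on the teeth of its white cast, 74 mm high. Origin under the cast at the tips of the teeth; +x to the barrel. Grip rib on top: 14 mm wide (y), 66 mm long (x -31 to 35 mm), z 50 to 74 mm, near its balance; below it the bow, 36 mm wide, z 42 to 50 mm, with a 22 mm wide front tab ending at x -62 mm. Seated, x and y axes match the articulator's.
- barrel_mid (a point): Middle of the upper frame's hinge barrel: tube 22 mm in diameter, 40 mm long along the upper frame's y, bore 15 mm. It lies in the upper frame at x +60 mm, z +32 mm.
- hinge_pin: Steel pin, 112 mm long, about 85 g, lying on the bench. Origin on its axis at the shoulder; +x along the shaft to the nose. Shaft 11 mm in diameter, x 0 to 80 mm, the last 12 mm tapering to a 5 mm nose. Square grip 14 x 14 mm, x -32 to 0 mm, wider than the bores: it stops at the cheek.
- pin_mid (a point): Point on the pin's axis 34 mm from the shoulder towards the nose; it lies at hinge_seat when the pin is fully home, from either side.
- pin_tip (a point): End of the pin's nose, on its axis, 80 mm from the shoulder.
- liquid_bottle: Brown liquid bottle with a black cap, 42 mm in diameter, 98 mm high, origin under its centre. It stands close outside one cheek (about 90 mm from the middle of the hinge) and blocks the pin's way on that side.
- wax_tin: Low round wax tin, 56 mm in diameter, 25 mm high, origin under its centre; outside the other cheek, low enough to work above it.
- spare_cast: Loose tan plaster arch model, 59 x 62 x 31 mm, origin under its centre, in front of the articulator.
- burner: Glass spirit burner, 62 mm in diameter, 69 mm high, origin under its centre, behind the articulator.
- microscope (a point): Fixed point on the bench below the stereo microscope, which hangs on a boom to the right of the work: head and eyepieces fill x -190 to +195 mm, y -75 to +80 mm about this point, up to 390 mm high (knobs on the work's side from 135 mm up). Pass over it, not through it. A wall shelf 520 mm above the bench begins 310 mm beyond this point (+x).

How it is judged:
On the way, in this order (a step that is already met when the one before it is completed fails the run):
1. the upper frame sits in the cradle with its barrel between the cheeks (distance between barrel_mid and hinge_seat below 0.005 m and angle between the z axis of upper_frame and the z axis of articulator, either way round below 0.05 rad), for 0.2 s.
2. the pin's nose is inside the barrel's bore (distance between pin_tip and hinge_seat below 0.015 m and angle between the x axis of hinge_pin and the y axis of articulator, either way round below 0.08 rad), for 0.2 s.
At the end, for the whole second after the job is handed in: The pin's mid point is within 5 mm of hinge_seat and the pin within 0.06 rad of the hinge axis, the barrel's middle within 5 mm of hinge_seat, the upper frame within 0.05 rad of level on the lower frame, both at rest (below 10 mm/s) (all of step 1 and distance between pin_mid and hinge_seat below 0.005 m and angle between the x axis of hinge_pin and the y axis of articulator, either way round below 0.06 rad and linear speed of each of hinge_pin, upper_frame below 0.01 m/s); the robot touches nothing.
It fails at once if a bystander is pushed or tipped (distance of any of liquid_bottle, wax_tin, spare_cast, burner from where it was at the start of the episode above 0.01 m or angle between any of liquid_bottle, burner's own z axis and vertical above 0.3 rad).
It fails at once if the upper frame is dropped or banged onto the lower frame (contact force between upper_frame and articulator above 40 N).
It also fails if it takes over 72 s, if anything falls off the work surface, if the arm or the gripper's body presses on something with over 40 N, if the wrist force passes 120 N, or if a joint passes its speed limit or range.

## Working session

There is one attempt and no reset: what is moved stays moved. The work goes in short steps, Python scripts to look and compute and a tool call to move; the robot and the scene stay as the last step left them, time stands still between calls to the robot, and variables do not carry over. Pictures are saved under pics/ and viewed, at most 10 in all, crops included, and the job is handed in when it is done.

Besides the shell and the picture viewer there is one more tool, called by a JSON object that holds its "fn" and its "kwargs". step_arm: Moves the arm, as the interface text tells. Its arguments: {"type":"object","properties":{"series":{"type":"array"},"gripper":{"type":"number"},"newtons":{"type":"number"}},"required":["series"]}

```bash
mkdir -p pics; cat > h.py <<'E'
import numpy as np, cv2
from workcell import monitor, viewer, job
from scipy.spatial.transform import Rotation as R
def cam(n): return viewer.read_camera(n)
def save(p,f): cv2.imwrite('pics/'+f,p['image'][:,:,::-1])
def ray(p,px):
    K=np.array(p['intrinsics']);T=np.array(p['T'])
    d=np.linalg.inv(K)@[px[0],px[1],1]; d=T[:3,:3]@[d[0],-d[1],-d[2]]
    return T[:3,3],d/np.linalg.norm(d)
def at_z(p,px,z):
    o,d=ray(p,px); return o+d*(z-o[2])/d[2]
def proj(p,X):
    K=np.array(p['intrinsics']);T=np.array(p['T'])
    c=T[:3,:3].T@(np.array(X)-T[:3,3]); v=K@[c[0],-c[1],-c[2]]; return v[:2]/v[2]
def tri(pa,a,pb,b):
    A=np.zeros((3,3));B=np.zeros(3);rs=[ray(pa,a),ray(pb,b)]
    for o,d in rs:
        P=np.eye(3)-np.outer(d,d);A+=P;B+=P@o
    X=np.linalg.solve(A,B)
    return X,[round(float(np.linalg.norm((np.eye(3)-np.outer(d,d))@(X-o)))*1e3,1) for o,d in rs]
def spot(p,l):
    r=viewer.spot_point(p,l); return r
E
cat > a.py <<'E'
from h import *
np.set_printoptions(precision=4,suppress=True)
s=monitor.read_state();print(s)
t=cam('top');d=cam('side');save(t,'top0.png');save(d,'side0.png')
for p in (t,d): print(np.array(p['T']),np.array(p['intrinsics']),[k for k in p])
for l in ['articulator','hinge_seat','upper_frame','barrel_mid','hinge_pin','pin_mid','pin_tip','liquid_bottle','wax_tin','spare_cast','burner','microscope']:
    a=spot(t,l);b=spot(d,l)
    print(l,[(np.round(x['point'],1).tolist(),round(x['score'],2)) for x in a[:2]],[(np.round(x['point'],1).tolist(),round(x['score'],2)) for x in b[:2]])
    if a and b: print('   ',*tri(t,a[0]['point'],d,b[0]['point']))
    if a: print('    z0',at_z(t,a[0]['point'],0))
E
python3 a.py
```

```text
{'time': 0.0, 'q': array([ 1.2951,  0.2648,  1.6054, -0.    ,  1.2737, -0.0369]), 'joint_vel': array([ 0.0017, -0.0003, -0.0015,  0.0012, -0.0001, -0.0007]), 'joint_torque': array([ -0.0007, -51.5109, -36.7329,   0.0001,   0.0127,  -0.    ]), 'tool_pos': array([0.1595, 0.6551, 0.2299]), 'tcp_rot': array([-0.3741, -3.1189,  0.0035]), 'wrist_force': array([ 0.1767, -0.1779, -0.2739]), 'torque': array([0.0476, 0.0393, 0.0455]), 'grip_force': 0.0, 'width': 0.9999413742304776}
[[-0.0204  0.9819 -0.1881  0.3078]
 [-0.9998 -0.0211 -0.0015  0.2145]
 [-0.0054  0.1881  0.9821  1.0903]
 [ 0.      0.      0.      1.    ]] [[411.5341   0.     320.3559]
 [  0.     411.5341 207.8259]
 [  0.       0.       1.    ]] ['image', 'intrinsics', 'T', 'shot']
[[ 0.8696 -0.1874  0.4568  0.9338]
 [ 0.4935  0.3604 -0.7916 -0.5753]
 [-0.0163  0.9138  0.4059  0.4877]
 [ 0.      0.      0.      1.    ]] [[477.2172   0.     323.2477]
 [  0.     477.2172 203.5341]
 [  0.       0.       1.    ]] ['image', 'intrinsics', 'T', 'shot']
articulator [([237.9, 222.3], 0.74)] [([365.9, 219.2], 0.75)]
    [ 0.482   0.4432 -0
[... 838 characters left out ...]
, 0.49)] []
    z0 [0.588  0.1411 0.    ]
liquid_bottle [([238.0, 222.0], 0.7), ([302.7, 207.4], 0.55)] [([352.6, 235.1], 0.81)]
    [ 0.4706  0.4378 -0.0883] [30.9, 30.9]
    z0 [0.4827 0.4379 0.    ]
wax_tin [([235.9, 220.1], 0.56)] [([352.9, 234.9], 0.56), ([373.3, 204.2], 0.53)]
    [ 0.4733  0.4417 -0.0876] [34.4, 34.4]
    z0 [0.488  0.4436 0.    ]
spare_cast [([250.1, 265.1], 0.71), ([266.6, 203.2], 0.51)] [([322.7, 199.7], 0.74), ([212.4, 278.1], 0.32)]
    [ 0.3672  0.4045 -0.004 ] [0.3, 0.3]
    z0 [0.3673 0.404  0.    ]
burner [([296.0, 163.5], 0.78)] [([405.1, 241.6], 0.84)]
    [0.6401 0.2798 0.0028] [1.6, 1.6]
    z0 [0.6424 0.2807 0.    ]
microscope [] [([211.5, 278.6], 0.69)]
```

```bash
python3 - <<'E'
import cv2
for n,(x0,y0,w,h) in {'top0':(200,130,200,150),'side0':(240,130,200,150)}.items():
    im=cv2.imread(f'pics/{n}.png')[y0:y0+h,x0:x0+w]
    cv2.imwrite(f'pics/{n}c.png',cv2.resize(im,None,fx=4,fy=4,interpolation=cv2.INTER_CUBIC))
E
```

```text
(no output)
```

View pics/top0c.png

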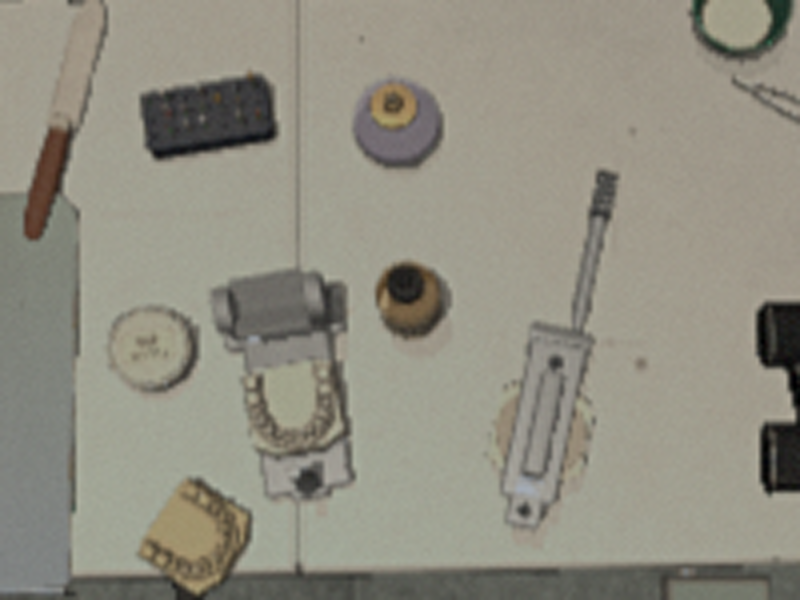

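View pics/side0c.png

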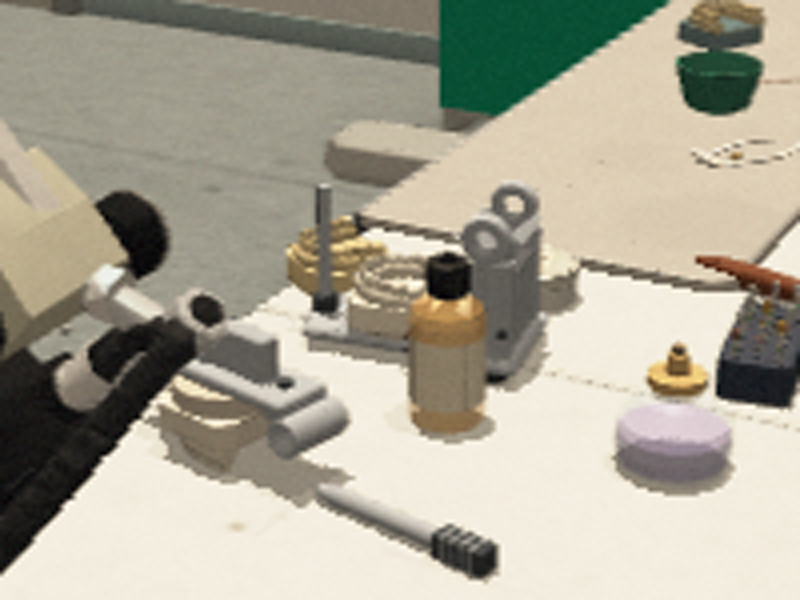

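View pics/side0.png

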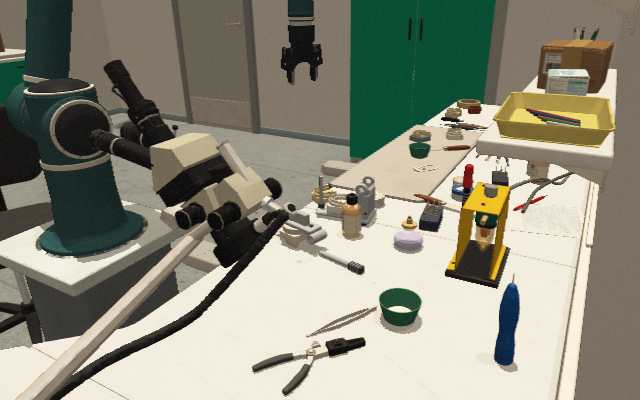

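The top view shows the upper frame at about (340,235) with its barrel end away from the robot. The pin lies behind it from (345,212) at the nose to (351,174) at the grip. The articulator hinge is at about (267,205), with the bottle at (303,205) on its -y side and the wax tin at (238,217) on its +y side. The side view shows the stop pin's top at about (320.5,176). So the pin has to go in from +y. Next I fit the poses and draw the models over the picture.

```bash
cat > fit.py <<'E'
from h import *
from scipy.optimize import least_squares
np.set_printoptions(precision=4,suppress=True)
def W(s,P,z0=0):
    c,sn=np.cos(s[2]),np.sin(s[2]); P=np.atleast_2d(P)
    return np.c_[s[0]+c*P[:,0]-sn*P[:,1], s[1]+sn*P[:,0]+c*P[:,1], P[:,2]]
def fit(obs,s0,fs=1.0):
    f=lambda s: np.concatenate([(proj(p,W(s,X)[0])-px)*w for p,X,px,w in obs])
    return least_squares(f,s0,loss='soft_l1',f_scale=fs)
def near(r,g,tol=8):
    for x in r:
        if np.linalg.norm(np.array(x['point'])-g)<tol: return x['point']
def circ(y,r=14.5,z=84e-3): 
    a=np.linspace(0,2*np.pi,24); return np.c_[r*1e-3*np.cos(a),0*a+y*1e-3,z+r*1e-3*np.sin(a)]
ART=[circ(34),circ(23),circ(-23),circ(-34),circ(34,6.7),circ(-34,6.7),np.array([[-.108,0,.0],[-.108,0,.094]])]
def box(x0,x1,y0,y1,z): return np.array([[x0,y0,z],[x1,y0,z],[x1,y1,z],[x0,y1,z],[x0,y0,z]])*1e-3
UF=[box(-31,35,-7,7,74),box(-45,60,-18,18,50),box(-62,-45,-11,11,50),np.array([[60,-20,32],[60,20,32]])*1e-3]
def pinw(h=.0062): return [box(-32,0,-7,7,h*1e3+7),box(0,80,-5.5,5.5,h*1e3)]
def draw(p,sets,f,x0,y0,w,h,k):
    im=cv2.resize(p['image'][y0:y0+h,x0:x0+w,::-1],None,fx=k,fy=k,interpolation=cv2.INTER_CUBIC)
    for s,polys,col in sets:
        for P in polys:
            q=np.array([proj(p,X) for X in W(s,P)]); q=((q-[x0,y0]+.5)*k-.5)
            cv2.polylines(im,[np.round(q).astype(int)],False,col,1)
    return im
E
cat > b.py <<'E'
from fit import *
ao,uo,po=[],[],[]
for i in range(3):
    t=cam('top');d=cam('side')
    for p,g in ((t,dict(hinge_seat=(266,203),upper_frame=(333,238),barrel_mid=(345,214),pin_mid=(347,197))),(d,dict(articulator=(366,219),hinge_seat=(368,185),upper_frame=(297,242),barrel_mid=(316,237),hinge_pin=(352,260),pin_mid=(338,261)))):
        for l,px in g.items():
            q=near(spot(p,l),px)
            if q is None: continue
            X,L={'hinge_seat':((0,0,.084),ao),'articulator':((0,0,0),ao),'upper_frame':((0,0,0),uo),'barrel_mid':((.06,0,.032),uo),'pin_mid':((.034,0,.006),po),'hinge_pin':((0,0,.0065),po)}[l]
            L.append((p,X,np.array(q),.5))
ao+=[(d,(-.108,0,.094),np.array([320.5,176.3]),1.5)]
uo+=[(t,(-.031,0,.074),np.array([333.2,248.7]),1.5),(t,(.035,0,.074),np.array([338.8,222]),1.5)]
po+=[(t,(-.032,0,.008),np.array([351.2,173.8]),1.5),(t,(.08,0,.006),np.array([344.5,212.5]),1.)]
rs=[]
for n,o,s0 in (('art',ao,[.51,.35,.1]),('uf',uo,[.43,.18,-.2]),('pin',po,[.585,.13,2.95])):
    r=fit(o,s0);rs.append(r.x);print(n,r.x,'deg',np.degrees(r.x[2]),len(o));print(np.round(r.fun.reshape(-1,2),1).tolist())
np.save('poses.npy',rs)
m=near(spot(d,'microscope'),(211,278));print('mic',at_z(d,m,0) if m is not None else at_z(d,(211.5,278.6),0))
S=[(rs[0],ART,(0,0,255)),(rs[1],UF,(0,160,0)),(rs[2],pinw(),(255,0,0))]
a=draw(t,S,'',245,165,115,100,5);b=draw(d,S,'',275,165,115,112,5)
cv2.imwrite('pics/ov1.png',a);cv2.imwrite('pics/ov2.png',b)
E
python3 b.py
```

```text
art [0.5132 0.3521 0.2524] deg 14.46228858638549 10
[[-0.2, 1.0], [0.3, 1.1], [0.5, -2.6], [0.4, 1.5], [0.3, 1.0], [-0.3, -0.2], [0.2, 0.5], [-0.5, 0.1], [0.6, 0.1], [0.3, 0.2]]
uf [ 0.4301  0.1788 -0.2367] deg -13.560594918627633 13
[[1.9, -1.0], [-0.4, -0.1], [1.7, -0.8], [-1.4, 0.1], [-0.1, -0.3], [0.6, -0.2], [-0.8, 0.1], [-0.6, -0.1], [-1.5, -0.3], [-0.4, 0.4], [-0.3, -1.1], [0.2, -0.5], [0.1, 0.8]]
pin [0.5782 0.1374 2.939 ] deg 168.39231987207637 11
[[-1.0, -0.9], [-0.6, 0.5], [-0.7, 0.0], [0.8, -0.6], [-1.1, 1.2], [-1.1, 0.6], [-0.6, -1.6], [0.4, 0.2], [-1.2, -1.1], [-0.4, -1.1], [-0.6, 0.6]]
mic [ 0.3715 -0.0214  0.    ]
```

View pics/ov1.png

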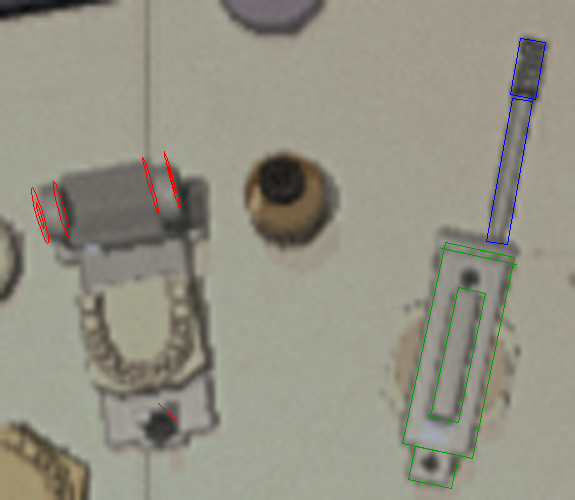

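View pics/ov2.png

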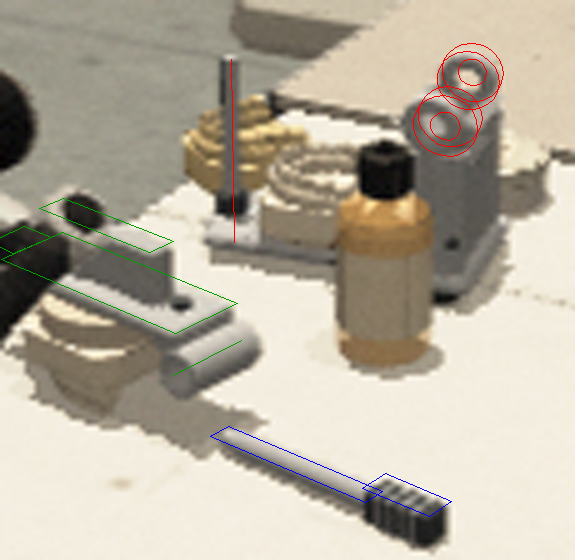

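The blue and green outlines fit the top view. In the side view they sit about 2–3 px high, so the two cameras disagree by a few mm. The articulator yaw looks nearer 10–11° than 14°. I move towards the upper frame now and refine with a joint fit afterwards.

{"fn": "step_arm", "kwargs": {"series": [-0.038,-0.04,0,0,-0.076,-0.08,0,0,-0.114,-0.12,0,0,-0.152,-0.16,0,0,-0.19,-0.2,0,0,-0.228,-0.24,0,0,-0.266,-0.28,0,0,-0.304,-0.32,0,0], "gripper": 1, "newtons": 40}}

```text
time: 4.15
tool_pos: [0.3801, 0.2715, 0.2317]
tcp_rot: [0.374, 3.118, 0.001]
wrist_force: [0.8, -0.5, 0.2]
width: 0.999
grip_force: 0.0
```

```bash
cat > c.py <<'E'
from fit import *
s=monitor.read_state();print(s['time'],s['q'],s['tool_pos'],s['tcp_rot'])
a=cv2.imread('pics/top0.png')[:,:,::-1];b=cv2.imread('pics/side0.png')[:,:,::-1]
def cr(im,x0,y0,w,h,k=8): 
    im=cv2.resize(im[y0:y0+h,x0:x0+w,::-1],None,fx=k,fy=k,interpolation=cv2.INTER_CUBIC)
    for i in range(0,w,5): cv2.line(im,(i*k,0),(i*k,(8 if i%10==0 else 4)),(0,0,255),1)
    for i in range(0,h,5): cv2.line(im,(0,i*k),((8 if i%10==0 else 4),i*k),(0,0,255),1)
    return im
l=cr(a,250,193,42,65);r=cr(b,312,165,58,65)
cv2.imwrite('pics/z1.png',np.hstack([l,r]))
E
python3 c.py
```

```text
4.15 [ 0.5671 -0.1392  2.03   -0.0001  1.2495 -0.7653] [0.3801 0.2715 0.2317] [0.3735 3.1183 0.0012]
```

View pics/z1.png

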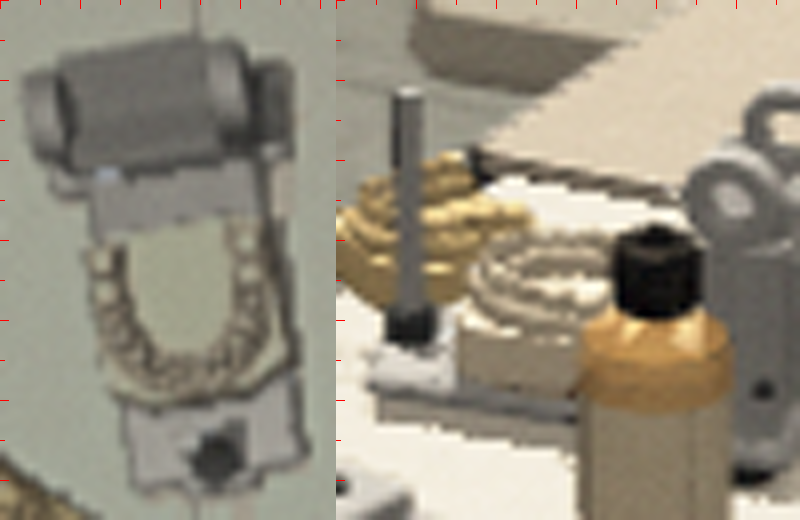

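The zoomed view shows the bosses at top px (255.2,207.3) and (277.7,203). The near bore is at side px (361.7,190), the far one at (368.6,179), and the stop pin's top at (320.6,176.4). I refit the articulator from these points.

```bash
cat > d.py <<'E'
from fit import *
t=cam('top');d=cam('side')
top=[((0,.0285,.084),(255.2,207.3),1),((0,-.0285,.084),(277.7,203),1),((-.108,0,.02),(276.7,249.4),1)]
side=[((-.108,0,.094),(320.6,176.4),1),((0,-.034,.084),(361.7,190.),1),((0,.023,.084),(368.6,179),1)]
P=np.load('poses.npy')
for sets in (((t,top),(d,side)),((t,top),),((d,side),)):
    o=[(p,X,np.array(q),w) for p,L in sets for X,q,w in L]
    r=fit(o,[.513,.352,.2]);print(r.x,np.degrees(r.x[2]),np.round(r.fun,1).tolist())
    if len(sets)==2: P[0]=r.x
np.save('poses.npy',P)
s=monitor.read_state(); print(s['tool_pos'],W(P[1],[.002,0,0]))
E
python3 d.py
```

```text
[0.5113 0.3509 0.1829] 10.482078104583444 [-0.2, -0.3, -0.2, -0.5, 0.2, 0.1, 0.1, -1.0, -0.1, -0.3, -0.7, 1.8]
[0.5107 0.3504 0.174 ] 9.969036037490358 [-0.0, -0.1, -0.0, -0.2, 0.1, 0.4]
[0.5119 0.3511 0.2032] 11.643996274327925 [0.1, -0.7, 0.5, -0.3, -0.6, 1.8]
[0.3814 0.2691 0.2316] [[0.4321 0.1783 0.    ]]
```

{"fn": "step_arm", "kwargs": {"series": [-0.024,-0.025,0.02,0,-0.048,-0.05,0.06,0,-0.071,-0.076,0.1,0,-0.071,-0.076,0.13,0,-0.071,-0.076,0.13,0]}}

```text
time: 4.88
tool_pos: [0.4279, 0.1817, 0.0988]
tcp_rot: [-0.375, -3.114, 0.004]
wrist_force: [0.1, -0.4, 0.2]
width: 0.997
grip_force: 0.0
```

```bash
cat > s.py <<'E'
from fit import *
t=cam('top')
s=monitor.read_state();r=R.from_rotvec(s['tcp_rot']).as_matrix()
print(s['time'],s['q'],s['tool_pos'],'x',r[:,0],'y',r[:,1],'yaw_y',np.degrees(np.arctan2(r[1,1],r[0,1])),'F',s['wrist_force'],s['width'],s['grip_force'])
import sys
if len(sys.argv)>2:
    g=np.array([float(v) for v in sys.argv[1:4]]);print('shift tool',r.T@(g-s['tool_pos']))
E
python3 s.py .4321 .1783 .1
```

```text
4.925 [ 0.3483 -0.0067  2.1659  0.0003  0.9849 -0.984 ] [0.4294 0.1825 0.1007] x [-0.9717  0.2364  0.0022] y [ 0.2364  0.9717 -0.0011] yaw_y 76.32562259070859 F [-0.0229 -0.3478  0.2147] 0.9972958237811778 0.0
shift tool [-0.0036 -0.0035  0.0007]
```

{"fn": "step_arm", "kwargs": {"series": [-0.003,-0.003,0.02,0,-0.003,-0.003,0.04,0,-0.003,-0.003,0.046,0,-0.003,-0.003,0.046,0]}}

```text
time: 5.42
tool_pos: [0.4332, 0.1795, 0.0563]
tcp_rot: [0.373, 3.118, 0.001]
wrist_force: [0.0, 0.6, 0.0]
width: 0.996
grip_force: 0.0
```

{"fn": "step_arm", "kwargs": {"series": [0,0,0,0,0,0,0,0,0,0,0,0,0,0,0,0,0,0,0,0,0,0,0,0,0,0,0,0,0,0,0,0], "gripper": 0.1, "newtons": 50}}

```text
time: 6.42
tool_pos: [0.4328, 0.1789, 0.0555]
tcp_rot: [0.374, 3.119, 0.0]
wrist_force: [-0.3, 1.0, 3.2]
width: 0.149
grip_force: 51.9
```

```bash
python3 s.py .4321 .1783 .053
```

```text
6.475 [ 0.3387  0.059   2.1977  0.0001  0.8845 -0.9933] [0.4328 0.1789 0.0555] x [-0.9716  0.2365 -0.0004] y [0.2365 0.9716 0.0003] yaw_y 76.31701484370622 F [-0.7283  1.2519  4.001 ] 0.15033049133177806 51.98680758476257
shift tool [ 0.0005 -0.0007  0.0025]
```

{"fn": "step_arm", "kwargs": {"series": [0,0,-0.01,0,0,0,-0.03,0,0,0,-0.06,0,0,0,-0.1,0,0,0,-0.14,0,0,0,-0.145,0,0,0,-0.145,0]}}

```text
time: 7.35
tool_pos: [0.4317, 0.1784, 0.199]
tcp_rot: [-0.374, -3.118, 0.001]
wrist_force: [0.3, 1.2, -4.3]
width: 0.147
grip_force: 51.0
```

```bash
python3 s.py .4545 .3404 .2
```

```text
7.4 [ 0.3386 -0.1112  2.0688 -0.0001  1.1877 -0.9934] [0.431  0.1782 0.198 ] x [-0.9716  0.2366  0.0031] y [ 0.2366  0.9716 -0.0021] yaw_y 76.31649793585521 F [-0.2986 -0.7646 -4.1584] 0.148963946674313 50.952903628349304
shift tool [ 0.0156  0.1632 -0.0023]
```

{"fn": "step_arm", "kwargs": {"series": [0.003,0.03,0,-0.07,0.006,0.06,0,-0.16,0.009,0.1,0,-0.26,0.013,0.14,0,-0.36,0.016,0.163,0,-0.419,0.016,0.163,0,-0.419,0.016,0.163,0,-0.419]}}

```text
time: 8.28
tool_pos: [0.4548, 0.3397, 0.1989]
tcp_rot: [0.282, -3.127, 0.003]
wrist_force: [-0.3, 0.0, -4.3]
width: 0.15
grip_force: 51.0
```

```bash
python3 s.py .4545 .3404 .2; cat > e.py <<'E'
from fit import *
# held frame: overlay predicted frame at TCP and articulator
s=monitor.read_state();t=cam('top');d=cam('side');P=np.load('poses.npy')
r=R.from_rotvec(s['tcp_rot']).as_matrix();yaw=np.arctan2(r[1,1],r[0,1])-np.pi/2
off=.0026; z=s['tool_pos'][2]-.0555
f=[s['tool_pos'][0]-off*np.cos(yaw),s['tool_pos'][1]-off*np.sin(yaw),yaw]
up=[U+[0,0,z] for U in UF[1:]]+[np.array([[60+11*np.cos(a),y,32+11*np.sin(a)] for a in np.linspace(0,6.3,20)])*1e-3+[0,0,z] for y in (-20,20)]
S=[(P[0],ART,(0,0,255)),(f,up,(0,200,0))]
print('frame',f,z,'barrel err in art',(W(f,[.06,0,0])[0]-[*P[0][:2],0]),np.degrees(yaw-P[0][2]))
for p,n in ((t,'top'),(d,'side')):
    for l,X in (('barrel_mid',(.06,0,.032+z)),('upper_frame',(0,0,z))):
        print(n,l,proj(p,W(f,X)[0]),[(np.round(x['point'],1).tolist(),round(x['score'],2)) for x in spot(p,l)[:2]])
a=draw(t,S,'',240,180,60,80,6);b=draw(d,S,'',305,130,70,80,6)
import sys;cv2.imwrite('pics/%s.png'%sys.argv[1],np.hstack([a,b]))
E
python3 e.py h1
```

```text
8.325 [ 0.5977  0.0864  1.8712 -0.0006  1.1863 -1.1521] [0.455  0.3396 0.1993] x [-0.984  -0.1782  0.0019] y [-0.1782  0.984  -0.0015] yaw_y 100.2677700095508 F [ 0.4151 -0.4734 -4.2948] 0.15488775672449034 50.99400758743286
shift tool [ 0.0003  0.0009 -0.0007]
frame [np.float64(0.45241876865046143), np.float64(0.33913794464845404), np.float64(0.1792063935041912)] 0.14378587336002976 barrel err in art [ 0.0002 -0.0011  0.    ] -0.21430809503263623
top barrel_mid [261.2684 196.7832] []
top upper_frame [267.713  224.4376] [([264.0, 226.3], 0.59)]
side barrel_mid [366.0728 145.6956] [([365.3, 146.9], 0.82)]
side upper_frame [340.1159 157.0825] [([338.5, 158.5], 0.83)]
```

View pics/h1.png

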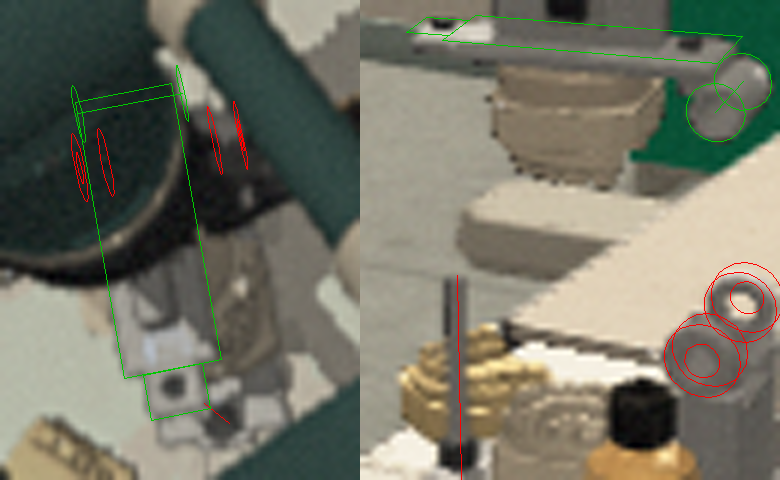

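The overlay of the held frame and the articulator agrees with the side view to about 1 px: barrel near face at (364,149), near bore at (362,189.5). Now I lower it in stages.

{"fn": "step_arm", "kwargs": {"series": [0,0.001,0.015,-0.003,0,0.001,0.03,-0.003,0,0.001,0.045,-0.003,0,0.001,0.058,-0.003,0,0.001,0.06,-0.003,0,0.001,0.06,-0.003]}}

```text
time: 9.38
tool_pos: [0.4555, 0.342, 0.1402]
tcp_rot: [0.287, -3.128, 0.0]
wrist_force: [0.2, 0.7, -4.8]
width: 0.15
grip_force: 50.9
```

```bash
python3 e.py h2; python3 -c "
from fit import *
d=cam('side');P=np.load('poses.npy');print(proj(d,W(P[0],(0,0,.084))[0]),spot(d,'hinge_seat')[:1])"
```

```text
frame [np.float64(0.45290954826100416), np.float64(0.34151175414959245), np.float64(0.18327200004429867)] 0.08469013980796428 barrel err in art [0.0006 0.0016 0.    ] 0.018634000876306185
top barrel_mid [263.7692 201.867 ] []
top upper_frame [269.892  227.8164] [([268.5, 227.7], 0.9), ([343.2, 214.0], 0.44)]
side barrel_mid [366.2151 170.6163] [([367.4, 171.7], 0.64), ([334.3, 259.6], 0.6)]
side upper_frame [340.828  181.0667] [([338.3, 180.0], 0.59)]
[365.3903 184.2609] [{'point': [365.8, 187.2], 'score': 0.82}]
```

View pics/h2.png

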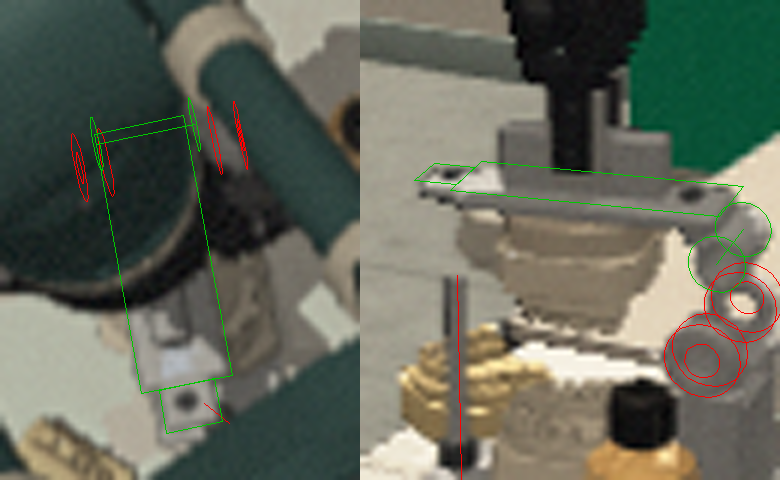

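The tab overlay in the top view and the barrel overlay in the side view at (366,171) match. I keep lowering slowly.

{"fn": "step_arm", "kwargs": {"series": [0,0,0.004,0,0,0,0.008,0,0,0,0.012,0,0,0,0.015,0,0,0,0.015,0]}}

```text
time: 10.4
tool_pos: [0.4554, 0.3414, 0.1246]
tcp_rot: [0.287, -3.128, 0.001]
wrist_force: [0.5, -2.0, -4.2]
width: 0.151
grip_force: 51.1
```

```bash
python3 s.py .4555 .3405 .1075;python3 s.py
```

```text
10.45 [ 0.5999  0.1564  1.9398 -0.0006  1.0462 -1.1536] [0.4554 0.3414 0.1247] x [-0.9833 -0.182   0.0005] y [-0.182   0.9833 -0.0008] yaw_y 100.48572390183055 F [ 1.0016 -2.1916 -5.2836] 0.14968410145615652 51.03698015213013
shift tool [ 0.     -0.0009  0.0172]
10.5 [ 0.5999  0.1564  1.9398 -0.0006  1.0463 -1.1536] [0.4554 0.3414 0.1247] x [-0.9833 -0.182   0.0005] y [-0.182   0.9833 -0.0008] yaw_y 100.4866396850932 F [ 0.8507 -1.6646 -3.8787] 0.15290811539818025 50.98997712135315
```

{"fn": "step_arm", "kwargs": {"series": [0,-0.001,0,0,0,-0.001,0.004,0,0,-0.001,0.007,0,0,-0.001,0.007,0]}}

```text
time: 11.0
tool_pos: [0.4552, 0.3409, 0.1178]
tcp_rot: [0.287, -3.128, 0.0]
wrist_force: [0.5, -0.4, -4.7]
width: 0.148
grip_force: 51.1
```

{"fn": "step_arm", "kwargs": {"series": [0,0,0.002,0,0,0,0.005,0,0,0,0.006,0,0,0,0.006,0]}}

```text
time: 11.5
tool_pos: [0.4554, 0.3409, 0.1121]
tcp_rot: [0.287, -3.128, 0.0]
wrist_force: [-0.1, 0.3, -4.3]
width: 0.149
grip_force: 51.1
```

```bash
python3 s.py .4555 .3405 .1075;python3 s.py
```

```text
11.55 [ 0.5987  0.1691  1.9506  0.0001  1.022  -1.1554] [0.4555 0.3409 0.1122] x [-0.9833 -0.1822  0.0001] y [-0.1822  0.9833  0.0001] yaw_y 100.49579775600276 F [ 0.1416 -0.7498 -3.3168] 0.1496161469298483 51.085546016693115
shift tool [ 0.0001 -0.0004  0.0047]
11.6 [ 0.5987  0.1691  1.9505  0.      1.0221 -1.1554] [0.4556 0.3409 0.1123] x [-0.9833 -0.1822  0.0001] y [-0.1822  0.9833  0.    ] yaw_y 100.49797858489188 F [-0.3808 -0.695  -4.4828] 0.15166933970069474 51.08573377132416
```

Still free. I go down in 1–2 mm steps.

{"fn": "step_arm", "kwargs": {"series": [0,0,0.001,0,0,0,0.002,0,0,0,0.003,0,0,0,0.003,0]}}

```text
time: 12.1
tool_pos: [0.4556, 0.3409, 0.1094]
tcp_rot: [-0.287, 3.128, -0.0]
wrist_force: [-0.6, -0.1, -4.6]
width: 0.148
grip_force: 51.2
```

{"fn": "step_arm", "kwargs": {"series": [0,0,0.0005,0,0,0,0.001,0,0,0,0.0015,0,0,0,0.0015,0]}}

```text
time: 12.6
tool_pos: [0.4554, 0.3411, 0.1087]
tcp_rot: [0.287, -3.128, -0.001]
wrist_force: [-4.9, -0.6, 4.1]
width: 0.151
grip_force: 52.4
```

{"fn": "step_arm", "kwargs": {"series": [0.0005,0,0,0,0.001,0,0.0003,0,0.001,0,0.0005,0,0.001,0,0.0005,0]}}

```text
time: 13.1
tool_pos: [0.4552, 0.3411, 0.1085]
tcp_rot: [-0.287, 3.127, 0.001]
wrist_force: [-3.9, -2.2, 6.1]
width: 0.152
grip_force: 52.6
```

```bash
python3 s.py;python3 s.py
```

```text
13.15 [ 0.5994  0.1719  1.955  -0.0002  1.013  -1.1546] [0.4553 0.3411 0.1085] x [-0.9833 -0.1823 -0.0017] y [-0.1823  0.9833  0.0005] yaw_y 100.50113969550254 F [-3.5151 -1.2796  6.7639] 0.15061250109871874 52.64222502708435
13.2 [ 0.5993  0.1718  1.955  -0.0002  1.013  -1.1546] [0.4553 0.3411 0.1085] x [-0.9833 -0.1822 -0.0017] y [-0.1822  0.9833  0.0006] yaw_y 100.49748605802279 F [-3.3739 -1.536   6.9549] 0.1484610587720399 52.64400243759155
```

{"fn": "step_arm", "kwargs": {"series": [0.0005,0,0,0,0.001,0,0,0,0.0015,0,0,0,0.0015,0,0,0]}}

```text
time: 13.7
tool_pos: [0.4546, 0.341, 0.1081]
tcp_rot: [-0.287, 3.125, 0.002]
wrist_force: [2.8, -0.8, 5.0]
width: 0.151
grip_force: 52.3
```

```bash
python3 e.py h3
```

```text
frame [np.float64(0.4520452270403907), np.float64(0.34051642427055717), np.float64(0.18319036922626442)] 0.052649298322726225 barrel err in art [-0.0002  0.0006  0.    ] 0.013956899524743216
top barrel_mid [265.9736 204.7968] []
top upper_frame [271.8685 229.9135] []
side barrel_mid [365.4021 183.8994] [([365.4, 184.1], 0.96)]
side upper_frame [340.3236 193.8611] [([339.0, 190.6], 0.58)]
```

View pics/h3.png

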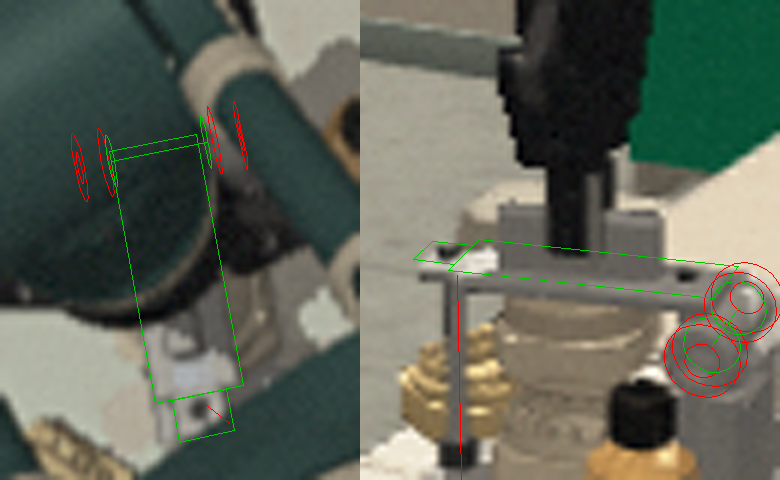

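The frame is seated: the tab is on the stop pin at side px (380,176), and the barrel lies between the bosses. I centre it, release and rise.

{"fn": "step_arm", "kwargs": {"series": [-0.0007,0,0,0,-0.0007,0,0,0]}}

```text
time: 14.25
tool_pos: [0.4541, 0.3409, 0.1078]
tcp_rot: [-0.287, 3.128, 0.001]
wrist_force: [3.5, -0.4, 7.0]
width: 0.15
grip_force: 52.6
```

{"fn": "step_arm", "kwargs": {"series": [0,0,0,0,0,0,0,0,0,0,0,0,0,0,0,0], "gripper": 0.5}}

```text
time: 14.75
tool_pos: [0.4533, 0.3404, 0.1068]
tcp_rot: [0.287, -3.127, 0.001]
wrist_force: [-0.3, -0.5, 0.8]
width: 0.499
grip_force: 0.0
```

{"fn": "step_arm", "kwargs": {"series": [0,0,-0.01,0,0,0,-0.03,0,0,0,-0.06,0,0,0,-0.11,0,0,0,-0.14,0,0,0,-0.14,0]}}

```text
time: 15.5
tool_pos: [0.4558, 0.3419, 0.2519]
tcp_rot: [-0.287, 3.122, 0.006]
wrist_force: [-0.0, 0.5, -0.5]
width: 0.502
grip_force: 0.0
```

```bash
cat > g.py <<'E'
from fit import *
s=monitor.read_state();d=cam('side');P=np.load('poses.npy')
print(s['time'],s['tool_pos'],s['width'],s['q'],s['wrist_force'])
for l,X in (('barrel_mid',(0,0,.084)),('hinge_seat',(0,0,.084)),('upper_frame',(-.06,0,.052))):
    print(l,proj(d,W(P[0],X)[0]),[(np.round(x['point'],1).tolist(),round(x['score'],2)) for x in spot(d,l)[:2]])
pn=P[2];g=W(pn,(-.015,0,0))[0];print('pin grip',g,np.degrees(pn[2]))
r=R.from_rotvec(s['tcp_rot']).as_matrix();print('yaw_y',np.degrees(np.arctan2(r[1,1],r[0,1])),'shift',r.T@(g-s['tool_pos']))
E
python3 g.py
```

```text
15.5 [0.4558 0.3419 0.2519] 0.501979628224841 [ 0.5999  0.0477  1.8138 -0.      1.2721 -1.1541] [-0.0166  0.5356 -0.5026]
barrel_mid [365.3903 184.2609] [([366.7, 185.9], 0.92)]
hinge_seat [365.3903 184.2609] [([367.4, 187.7], 0.75)]
upper_frame [340.3077 194.2127] [([336.3, 195.1], 0.82)]
pin grip [0.5929 0.1344 0.    ] 168.39231987207637
yaw_y 100.49742229789638 shift [-0.0952 -0.2299  0.2518]
```

{"fn": "step_arm", "kwargs": {"series": [-0.012,-0.028,0,0.17,-0.025,-0.057,0,0.35,-0.037,-0.086,0,0.53,-0.05,-0.115,0,0.71,-0.062,-0.144,0,0.89,-0.075,-0.173,0,1.07,-0.087,-0.2,0,1.25,-0.1,-0.23,0,1.4], "gripper": 0.6}}

```text
time: 16.7
tool_pos: [0.5934, 0.1317, 0.245]
tcp_rot: [-1.801, -2.571, 0.004]
wrist_force: [0.2, 0.3, -0.2]
width: 0.596
grip_force: 0.0
```

{"fn": "step_arm", "kwargs": {"series": [0,0,0,0.18,0,0,0,0.36,0,0,0,0.54,0,0,0,0.72,0,0,0,0.9,0,0,0,1.08,0,0,0,1.26,0,0,0,1.4]}}

```text
time: 17.7
tool_pos: [0.5929, 0.1325, 0.2449]
tcp_rot: [-3.036, -0.807, 0.006]
wrist_force: [0.5, 0.1, 0.2]
width: 0.598
grip_force: 0.0
```

```bash
sed -i "s/-.015,0,0/-.018,0,0/" g.py; python3 g.py
```

```text
17.7 [0.5929 0.1325 0.2449] 0.5979633076547877 [0.1788 0.1318 1.7355 0.     1.2782 1.2297] [0.4948 0.1026 0.1737]
barrel_mid [365.3903 184.2609] [([367.5, 185.8], 0.83)]
hinge_seat [365.3903 184.2609] [([365.0, 187.5], 0.56), ([318.7, 248.9], 0.53)]
upper_frame [340.3077 194.2127] [([338.2, 194.0], 0.59)]
pin grip [0.5958 0.1338 0.    ] 168.39231987207637
yaw_y -60.214580526565456 shift [0.0041 0.0006 0.2449]
```

{"fn": "step_arm", "kwargs": {"series": [0.004,0.0006,0.02,0.18,0.004,0.0006,0.05,0.36,0.004,0.0006,0.09,0.54,0.004,0.0006,0.13,0.7,0.004,0.0006,0.16,0.722,0.004,0.0006,0.185,0.722,0.004,0.0006,0.185,0.722]}}

```text
time: 18.77
tool_pos: [0.595, 0.1336, 0.0592]
tcp_rot: [3.125, -0.306, -0.01]
wrist_force: [0.4, 0.1, 0.2]
width: 0.595
grip_force: 0.0
```

```bash
python3 s.py .5958 .1338 .004; python3 - <<'E'
from fit import *
d=cam('side');t=cam('top');P=np.load('poses.npy')
S=[(P[2],pinw(),(255,0,0))]
a=draw(t,S,'',310,140,65,80,6);b=draw(d,S,'',305,215,70,80,6)
cv2.imwrite('pics/p1.png',np.hstack([a,b]))
E
```

```text
18.825 [0.1801 0.3037 1.8903 0.     0.9506 1.9468] [0.5966 0.1339 0.061 ] x [ 0.9809 -0.1947 -0.0029] y [-0.1947 -0.9809  0.0011] yaw_y -101.22506437740692 F [-0.1913  0.2861  0.223 ] 0.6001787047091912 0.0
shift tool [-0.0006  0.0002  0.057 ]
```

{"fn": "step_arm", "kwargs": {"series": [0,0,0.02,0.006,0,0,0.04,0.006,0,0,0.05,0.006,0,0,0.055,0.006,0,0,0.055,0.006]}}

```text
time: 19.55
tool_pos: [0.5975, 0.1341, 0.0067]
tcp_rot: [3.125, -0.319, -0.001]
wrist_force: [-0.4, 0.3, 0.7]
width: 0.6
grip_force: 0.0
```

{"fn": "step_arm", "kwargs": {"series": [0,0,0,0,0,0,0,0,0,0,0,0,0,0,0,0,0,0,0,0,0,0,0,0], "gripper": 0.1, "newtons": 60}}

```text
time: 20.3
tool_pos: [0.5985, 0.1343, 0.008]
tcp_rot: [-3.125, 0.319, -0.002]
wrist_force: [0.1, 0.2, 6.4]
width: 0.138
grip_force: 60.6
```

```bash
python3 s.py .5958 .1338 .004; python3 s.py
```

```text
20.35 [0.1801 0.3725 1.9148 0.     0.8528 1.9541] [0.5985 0.1343 0.0081] x [ 0.9794 -0.2019  0.0013] y [-0.2019 -0.9794 -0.0006] yaw_y -101.64526888081313 F [ 0.2555 -0.8379  5.8473] 0.13903445495028444 60.58881998062134
shift tool [-0.0026  0.001   0.0041]
20.4 [ 0.1801  0.3726  1.9148 -0.      0.8528  1.9541] [0.5985 0.1342 0.008 ] x [ 0.9794 -0.2018  0.0013] y [-0.2018 -0.9794 -0.0005] yaw_y -101.64361160561567 F [-1.1705 -0.3882  5.8493] 0.13442508852269647 60.58799743652344
```

{"fn": "step_arm", "kwargs": {"series": [0,0,-0.01,0,0,0,-0.03,0,0,0,-0.06,0,0,0,-0.1,0,0,0,-0.15,0,0,0,-0.19,0,0,0,-0.19,0]}}

```text
time: 21.28
tool_pos: [0.6009, 0.1347, 0.2036]
tcp_rot: [-3.123, 0.318, -0.015]
wrist_force: [-1.4, -0.9, -0.9]
width: 0.133
grip_force: 59.8
```

```bash
cat > k.py <<'E'
from fit import *
s=monitor.read_state();d=cam('side');t=cam('top')
r=R.from_rotvec(s['tcp_rot']).as_matrix();ax=-r[:,0] # pin nose dir = -tool x
off=float(__import__('sys').argv[1]);h=.001
o=s['tool_pos']+ax*off+[0,0,h]
print(s['time'],s['tool_pos'],s['width'],s['grip_force'],s['wrist_force'],'q6',s['q'][5])
for p,n in ((d,'side'),(t,'top')):
    for l,k in (('hinge_pin',0),('pin_mid',.034),('pin_tip',.08)):
        print(n,l,proj(p,o+ax*k),[(np.round(x['point'],1).tolist(),round(x['score'],2)) for x in spot(p,l)[:2]])
E
python3 k.py .0207
```

```text
21.275 [0.6009 0.1347 0.2036] 0.13313299874476373 59.84639525413513 [-1.4461 -0.8585 -0.9295] q6 1.9540822031520255
side hinge_pin [351.5658 166.8943] [([354.5, 167.4], 0.79)]
side pin_mid [336.7368 163.1183] [([337.7, 167.7], 0.63)]
side pin_tip [317.7752 158.2899] [([314.5, 160.2], 0.82)]
top hinge_pin [353.7885 161.8866] [([350.5, 160.3], 0.59)]
top pin_mid [351.2279 176.3806] [([350.2, 178.6], 0.56)]
top pin_tip [347.7103 196.2921] [([352.4, 199.0], 0.7), ([237.3, 222.9], 0.65)]
```

{"fn": "step_arm", "kwargs": {"series": [-0.02,-0.036,0,0,-0.044,-0.078,0,0,-0.068,-0.12,0,0,-0.092,-0.164,0,-0.17,-0.116,-0.206,0,-0.34,-0.14,-0.25,0,-0.52,-0.165,-0.294,0,-0.7,-0.19,-0.337,0,-0.88]}}

```text
time: 22.68
tool_pos: [0.4788, 0.5039, 0.1962]
tcp_rot: [2.96, 1.052, -0.002]
wrist_force: [0.5, -0.4, -0.7]
width: 0.137
grip_force: 59.8
```

{"fn": "step_arm", "kwargs": {"series": [0,0,0,-0.18,0,0,0,-0.36,0,0,0,-0.54,0,0,0,-0.72,0,0,0,-0.9,0,0,0,-1.075,0,0,0,-1.075,0,0,0,-1.075]}}

```text
time: 23.68
tool_pos: [0.4795, 0.5024, 0.1966]
tcp_rot: [-2.015, -2.41, 0.002]
wrist_force: [-0.2, 0.4, -1.4]
width: 0.136
grip_force: 59.8
```

```bash
python3 s.py .4828 .5034 .09; python3 k.py .0207
```

```text
23.725 [0.7728 0.3221 1.594  0.     1.2262 0.5941] [0.4796 0.5024 0.1968] x [-0.1777  0.9841 -0.0004] y [ 0.9841  0.1777 -0.0006] yaw_y 10.236813212657237 F [-0.4607  0.0868 -0.6661] 0.1377712716246122 59.83432710170746
shift tool [0.0004 0.0034 0.1068]
23.725 [0.4796 0.5024 0.1968] 0.1377712716246122 59.83432710170746 [-0.4607  0.0868 -0.6661] q6 0.5941175080497741
side hinge_pin [378.6758 121.0571] [([380.2, 118.3], 0.56)]
side pin_mid [375.3597 124.4842] [([378.5, 124.6], 0.51), ([355.7, 236.2], 0.32)]
side pin_tip [370.5902 129.4131] [([369.6, 131.1], 0.55)]
top hinge_pin [199.9437 208.3613] [([199.8, 207.8], 0.44)]
top pin_mid [215.1405 205.3611] [([215.2, 207.5], 0.64)]
top pin_tip [235.6439 201.3133] [([237.3, 201.9], 0.55)]
```

{"fn": "step_arm", "kwargs": {"series": [0,0.003,0.02,-0.003,0,0.003,0.045,-0.003,0,0.003,0.075,-0.003,0,0.003,0.1,-0.003,0,0.003,0.11,-0.003,0,0.003,0.11,-0.003]}}

```text
time: 24.88
tool_pos: [0.4821, 0.5024, 0.0856]
tcp_rot: [-2.008, -2.416, 0.004]
wrist_force: [1.5, -0.8, -0.6]
width: 0.137
grip_force: 59.9
```

```bash
python3 s.py .4828 .5034 .0865; cat > m.py <<'E'
from fit import *
s=monitor.read_state();d=cam('side');t=cam('top');P=np.load('poses.npy')
r=R.from_rotvec(s['tcp_rot']).as_matrix();ax=-r[:,0];yaw=np.arctan2(ax[1],ax[0])
o=s['tool_pos']+ax*.0207; z=s['tool_pos'][2]-.0014
S=[(P[0],ART,(0,0,255)),((o[0],o[1],yaw),[np.array([[-.02,0,z],[.08,0,z]]),np.array([[0,-.0055,z],[.068,-.0055,z],[.08,-.0025,z],[.08,.0025,z],[.068,.0055,z],[0,.0055,z]])],(255,0,0))]
a=draw(t,S,'',195,185,90,40,7)
b=draw(d,S,'',350,160,55,55,10)
im=np.zeros((550+280,640,3),np.uint8)[:,:640];im=np.zeros((600,800,3),np.uint8)
a=cv2.resize(a,(480,213));im[:213,:480]=a
bb=cv2.resize(b,(387,387));im[213:600,:387]=bb
# plain side
c=cv2.resize(draw(d,[],'',350,160,55,55,10),(387,387));im[213:600,400:787]=c
cv2.imwrite('pics/p2.png',im)
print(proj(d,o+ax*.08),proj(d,o),W(P[0],(0,.034,.084)))
E
python3 m.py;python3 k.py .0207
```

```text
24.925 [ 0.7703  0.4176  1.6782 -0.      1.046   0.5864] [0.4827 0.5031 0.0871] x [-0.1829  0.9831 -0.0001] y [ 0.9831  0.1829 -0.0002] yaw_y 10.53983309880985 F [-0.6917  0.414  -0.6141] 0.13428340748843542 59.85265374183655
shift tool [0.0003 0.0001 0.0006]
[371.0217 174.9768] [378.6241 164.2981] [[0.5051 0.3843 0.084 ]]
25.025 [0.4835 0.5038 0.0887] 0.13625731512546754 59.8505973815918 [-0.2378 -0.3929  0.0983] q6 0.58634823155661
side hinge_pin [379.0432 163.3064] [([383.0, 160.5], 0.53)]
side pin_mid [375.9295 167.689 ] [([377.9, 168.4], 0.6)]
side pin_tip [371.461  173.9785] [([367.1, 184.0], 0.47)]
top hinge_pin [212.2509 214.9552] []
top pin_mid [225.8313 212.1969] [([224.7, 212.5], 0.58)]
top pin_tip [244.1554 208.4751] [([246.4, 209.2], 0.53)]
```

View pics/p2.png

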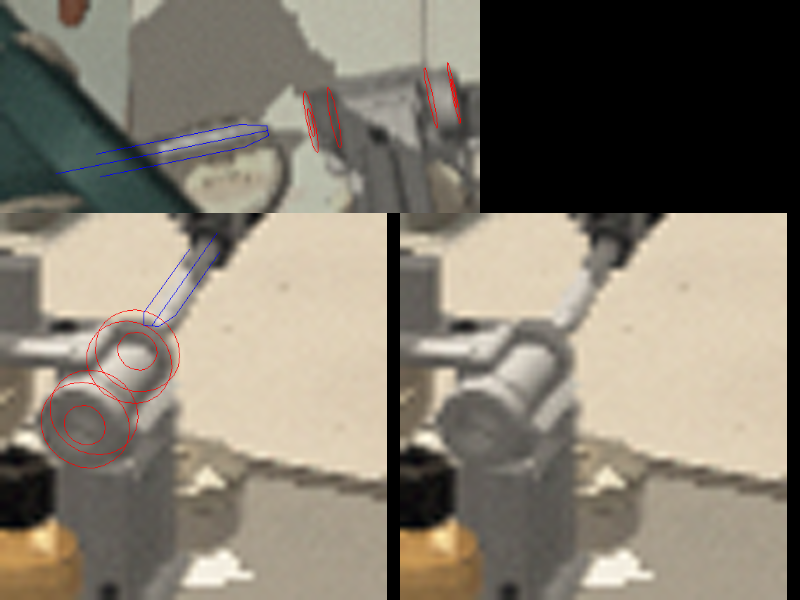

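The pin lines up with the near boss in the top view. In the side view the nose sits a little lower than the level overlay, around px (373,176). I measure the tilt from the pixels.

```bash
cat > n.py <<'E'
from fit import *
s=monitor.read_state();d=cam('side');t=cam('top')
r=R.from_rotvec(s['tcp_rot']).as_matrix();ax=-r[:,0]
o=s['tool_pos']+ax*.0207+[0,0,-.0014]
print(s['tool_pos'])
hsv=cv2.cvtColor(d['image'],cv2.COLOR_RGB2HSV).astype(int)
print('side sat/val; pred axis tip',proj(d,o+ax*.08),'mid',proj(d,o+ax*.034),'sh',proj(d,o))
for y in range(160,180): print(y,' '.join('%3d/%3d'%(hsv[y,x,1],hsv[y,x,2]) for x in range(366,386)))
E
python3 n.py
```

```text
[0.4828 0.5032 0.0877]
side sat/val; pred axis tip [371.0336 175.3158] mid [375.5115 169.0062] sh [378.6318 164.6094]
160  45/223  44/225  47/224  48/225  45/225  45/225  48/225  46/223  48/204  37/116  39/ 86  30/ 42  16/ 49  21/ 73  17/ 75  24/ 53  25/ 51  36/ 79  30/ 84  29/ 44
161  45/221  47/224  44/225  44/225  49/225  45/226  46/226  46/224  45/216  39/169  28/ 90  18/ 72   9/ 57  15/ 66  24/ 74  23/ 66  27/ 57  27/ 94  21/ 86  28/ 72
162  46/224  45/226  43/227  44/225  43/226  47/226  45/227  47/223  45/215  36/163  32/ 79  14/ 54  12/ 41  13/ 38  11/ 45  10/ 49  24/ 65  28/ 91  31/ 91  50/139
163  46/223  45/226  47/226  46/224  45/223  45/223  44/226  47/224  43/224  48/224  50/198  22/ 46  20/ 75  27/ 84  14/ 53  13/ 38  21/ 48  30/ 85  34/144  37/186
164  47/223  46/225  44/224  46/224  45/226  47/223  44/221  46/222  46/223  46/224  49/201  19/ 79  22/114  28/111  24/ 94  21/ 62  24/ 43  46/122  47/224  44/224
165  45/222  46/225  45/225  44/224  44/224  48/225  49/224  49/223  47/222  46/223  46/204  24/128  24/136  26/126  18/100  19/ 55  33/ 85  43/183  47/224  45/22
[... 1597 characters left out ...]
/226  46/224  44/225  48/225  46/226  44/225
176  24/115  23/120  19/123  22/128  24/136  26/138  20/137  23/112  43/136  47/223  45/225  45/226  45/222  44/225  44/224  49/220  51/208  47/224  46/225  45/226
177  23/ 99  18/ 99  22/ 93  22/103  23/112  23/123  25/130  40/140  51/199  45/225  45/227  46/227  46/226  45/225  45/225  48/224  46/221  46/225  48/223  48/225
178  19/107  21/133  23/132  23/122  28/109  19/105  24/118  29/141  38/201  46/222  44/224  45/225  46/225  45/226  44/224  46/227  44/224  46/225  46/224  45/226
179  24/198  24/215  25/213  21/206  26/180  23/102  25/103  22/117  33/162  45/223  47/223  46/225  46/224  46/224  44/225  46/226  45/225  47/226  48/224  45/225
```

{"fn": "step_arm", "kwargs": {"series": [0,0,-0.003,0,-0.005,0,-0.003,0,-0.01,0,-0.003,0,-0.015,0,-0.003,0,-0.018,0,-0.003,0,-0.018,0,-0.003,0], "newtons": 40}}

```text
time: 26.28
tool_pos: [0.486, 0.485, 0.0903]
tcp_rot: [2.008, 2.416, -0.0]
wrist_force: [0.2, -0.4, -0.9]
width: 0.137
grip_force: 59.8
```

{"fn": "step_arm", "kwargs": {"series": [-0.002,0,0,0,-0.004,0,0,0,-0.006,0,0,0,-0.008,0,0,0,-0.008,0,0,0]}}

```text
time: 26.9
tool_pos: [0.4874, 0.4774, 0.0903]
tcp_rot: [-2.008, -2.416, 0.0]
wrist_force: [0.8, 0.4, -0.4]
width: 0.134
grip_force: 59.9
```

```bash
python3 s.py;python3 k.py .0207
```

```text
26.95 [0.7386 0.3889 1.7122 0.     1.0405 0.5547] [0.4874 0.4775 0.0903] x [-0.1828  0.9831  0.    ] y [ 0.9831  0.1828 -0.    ] yaw_y 10.535179969298241 F [-0.651   0.162  -0.5807] 0.13664954846170269 59.85001802444458
26.95 [0.4874 0.4775 0.0903] 0.13664954846170269 59.85001802444458 [-0.651   0.162  -0.5807] q6 0.5546758231929145
side hinge_pin [376.2572 166.049 ] [([376.8, 164.6], 0.53)]
side pin_mid [373.0083 170.5727] [([376.6, 172.2], 0.61)]
side pin_tip [368.3401 177.0727] [([373.3, 204.0], 0.62), ([368.9, 179.0], 0.55)]
top hinge_pin [222.794 213.049] []
top pin_mid [236.3709 210.2888] [([237.4, 210.4], 0.39)]
top pin_tip [254.6923 206.5641] [([258.0, 207.2], 0.37)]
```

{"fn": "step_arm", "kwargs": {"series": [-0.002,0,0,0,-0.004,0,0,0,-0.006,0,0,0,-0.008,0,0,0,-0.008,0,0,0]}}

```text
time: 27.98
tool_pos: [0.4887, 0.4694, 0.0901]
tcp_rot: [-2.008, -2.416, 0.001]
wrist_force: [-1.6, 0.6, -1.8]
width: 0.137
grip_force: 59.7
```

{"fn": "step_arm", "kwargs": {"series": [-0.002,0,0,0,-0.004,0,0,0,-0.006,0,0,0,-0.008,0,0,0,-0.008,0,0,0]}}

```text
time: 28.6
tool_pos: [0.4902, 0.4614, 0.0901]
tcp_rot: [2.008, 2.416, -0.001]
wrist_force: [-1.3, 0.6, -3.2]
width: 0.142
grip_force: 59.6
```

{"fn": "step_arm", "kwargs": {"series": [0,-0.0005,0.001,0,0,-0.0005,0.002,0,0,-0.0005,0.002,0]}}

```text
time: 28.98
tool_pos: [0.4901, 0.4616, 0.0885]
tcp_rot: [2.008, 2.416, 0.0]
wrist_force: [0.2, -1.2, -0.4]
width: 0.139
grip_force: 59.8
```

{"fn": "step_arm", "kwargs": {"series": [-0.002,0,0,0,-0.004,0,0,0,-0.006,0,0,0,-0.008,0,0,0,-0.008,0,0,0]}}

```text
time: 29.6
tool_pos: [0.4915, 0.4537, 0.0884]
tcp_rot: [2.008, 2.416, 0.0]
wrist_force: [0.0, -0.1, -1.4]
width: 0.135
grip_force: 59.8
```

{"fn": "step_arm", "kwargs": {"series": [0,0,0.001,0,0,0,0.0015,0,0,0,0.0015,0]}}

```text
time: 29.98
tool_pos: [0.4913, 0.4538, 0.0867]
tcp_rot: [2.008, 2.416, -0.0]
wrist_force: [0.1, 0.8, -1.2]
width: 0.136
grip_force: 59.8
```

{"fn": "step_arm", "kwargs": {"series": [-0.002,0,0,0,-0.004,0,0,0,-0.006,0,0,0,-0.008,0,0,0,-0.01,0,0,0,-0.01,0,0,0]}}

```text
time: 30.72
tool_pos: [0.4932, 0.4437, 0.0868]
tcp_rot: [2.008, 2.416, -0.0]
wrist_force: [0.0, -0.5, -1.2]
width: 0.137
grip_force: 59.8
```

{"fn": "step_arm", "kwargs": {"series": [-0.003,0,0,0,-0.006,0,0,0,-0.009,0,0,0,-0.012,0,0,0,-0.012,0,0,0]}}

```text
time: 31.35
tool_pos: [0.4954, 0.4318, 0.0867]
tcp_rot: [2.008, 2.416, -0.001]
wrist_force: [0.2, 0.3, -2.0]
width: 0.135
grip_force: 59.8
```

{"fn": "step_arm", "kwargs": {"series": [-0.002,0,0,0,-0.004,0,0,0,-0.006,0,0,0,-0.008,0,0,0,-0.008,0,0,0]}}

```text
time: 31.98
tool_pos: [0.4968, 0.424, 0.0867]
tcp_rot: [2.008, 2.416, -0.0]
wrist_force: [0.9, 0.8, -2.0]
width: 0.134
grip_force: 59.7
```

{"fn": "step_arm", "kwargs": {"series": [-0.002,0,0.0005,0,-0.004,0,0.0005,0,-0.006,0,0.0005,0,-0.008,0,0.0005,0,-0.008,0,0.0005,0]}}

```text
time: 32.6
tool_pos: [0.4983, 0.4162, 0.0862]
tcp_rot: [2.008, 2.416, -0.0]
wrist_force: [0.5, 0.4, -1.8]
width: 0.138
grip_force: 59.7
```

{"fn": "step_arm", "kwargs": {"series": [-0.002,0,0,0,-0.004,0,0,0,-0.006,0,0,0,-0.008,0,0,0,-0.008,0,0,0]}}

```text
time: 33.22
tool_pos: [0.4994, 0.4082, 0.0861]
tcp_rot: [-2.008, -2.416, 0.002]
wrist_force: [-2.3, 1.7, -1.2]
width: 0.136
grip_force: 59.8
```

```bash
python3 s.py;python3 k.py .0207;python3 g.py|head -4
```

```text
33.275 [ 0.6467  0.3305  1.8011 -0.0001  1.011   0.4629] [0.4994 0.4082 0.0861] x [-0.1828  0.9831 -0.0005] y [ 0.9831  0.1828 -0.0009] yaw_y 10.535470714900693 F [-1.8223  1.0175 -1.796 ] 0.14019274096346213 59.82482135295868
33.275 [0.4994 0.4082 0.0861] 0.14019274096346213 59.82482135295868 [-1.8223  1.0175 -1.796 ] q6 0.46290958910823865
side hinge_pin [368.9437 177.2873] [([370.4, 178.9], 0.57), ([212.9, 275.5], 0.37)]
side pin_mid [365.3247 182.3473] [([366.5, 182.2], 0.39)]
side pin_tip [360.1077 189.6417] [([369.3, 215.8], 0.72), ([369.1, 184.3], 0.65)]
top hinge_pin [251.1656 208.0184] []
top pin_mid [264.6274 205.279 ] []
top pin_tip [282.7945 201.5822] []
33.675 [0.4995 0.4083 0.0861] 0.1343332695932985 [ 0.6467  0.3306  1.8009 -0.0002  1.0109  0.4629] [-2.5549 -0.15   -1.2888]
barrel_mid [365.3903 184.2609] [([366.4, 184.0], 0.63)]
hinge_seat [365.3903 184.2609] [([366.3, 185.9], 0.83)]
upper_frame [340.3077 194.2127] [([336.7, 193.8], 0.64), ([366.7, 217.8], 0.52)]
```

{"fn": "step_arm", "kwargs": {"series": [-0.001,-0.0007,0,0,-0.002,-0.0007,0,0,-0.0025,-0.0007,0,0,-0.0025,-0.0007,0,0]}}

```text
time: 34.38
tool_pos: [0.4997, 0.4062, 0.0864]
tcp_rot: [2.008, 2.416, 0.001]
wrist_force: [-0.6, 2.4, -2.0]
width: 0.137
grip_force: 59.8
```

{"fn": "step_arm", "kwargs": {"series": [-0.0005,0,0,0,-0.001,0,0,0,-0.0015,0,0,0,-0.0015,0,0,0]}}

```text
time: 34.88
tool_pos: [0.4999, 0.4044, 0.0863]
tcp_rot: [2.008, 2.416, -0.0]
wrist_force: [-0.7, 1.4, -1.4]
width: 0.14
grip_force: 59.8
```

{"fn": "step_arm", "kwargs": {"series": [-0.0005,0,0,0,-0.001,0,0,0,-0.0015,0,0,0,-0.0015,0,0,0]}}

```text
time: 35.38
tool_pos: [0.5, 0.4035, 0.0863]
tcp_rot: [-2.008, -2.416, -0.001]
wrist_force: [-1.2, 5.3, -2.4]
width: 0.136
grip_force: 59.7
```

{"fn": "step_arm", "kwargs": {"series": [-0.0005,0,0,0,-0.001,0,0,0,-0.0015,0,0,0,-0.0015,0,0,0]}}

```text
time: 35.88
tool_pos: [0.5003, 0.4017, 0.0863]
tcp_rot: [-2.008, -2.416, -0.0]
wrist_force: [-0.8, 4.4, -1.9]
width: 0.139
grip_force: 59.7
```

{"fn": "step_arm", "kwargs": {"series": [-0.0005,0,0,0,-0.001,0,0,0,-0.0015,0,0,0,-0.0015,0,0,0]}}

```text
time: 36.38
tool_pos: [0.5004, 0.4013, 0.0864]
tcp_rot: [-2.008, -2.415, -0.003]
wrist_force: [-2.2, 8.6, -3.3]
width: 0.141
grip_force: 59.6
```

```bash
python3 s.py;python3 k.py .0177;python3 g.py|head -4
```

```text
36.425 [0.6362 0.3228 1.811  0.002  1.0067 0.4515] [0.5004 0.4013 0.0863] x [-0.1826  0.9832  0.002 ] y [0.9832 0.1826 0.0004] yaw_y 10.523641269001867 F [-2.2932  8.4605 -4.3318] 0.13749293014881467 59.55630362033844
36.425 [0.5004 0.4013 0.0863] 0.13749293014881467 59.55630362033844 [-2.2932  8.4605 -4.3318] q6 0.45149427417718163
side hinge_pin [368.4014 177.7842] [([354.0, 236.8], 0.48), ([367.6, 179.6], 0.45)]
side pin_mid [364.7526 182.9085] [([366.2, 183.9], 0.35)]
side pin_tip [359.4921 190.2964] [([357.8, 191.9], 0.44), ([372.8, 202.0], 0.26)]
top hinge_pin [252.7641 207.7994] []
top pin_mid [266.2308 205.0694] []
top pin_tip [284.4009 201.3861] []
36.825 [0.5004 0.4013 0.0863] 0.13621918610894243 [0.6363 0.3228 1.8109 0.0019 1.0067 0.4515] [-1.563   7.5688 -3.5073]
barrel_mid [365.3903 184.2609] [([365.3, 186.5], 0.78)]
hinge_seat [365.3903 184.2609] [([365.7, 186.6], 0.77), ([358.2, 188.7], 0.3)]
upper_frame [340.3077 194.2127] [([339.6, 193.1], 0.57)]
```

{"fn": "step_arm", "kwargs": {"series": [-0.0005,0,0,0,-0.001,0,0,0,-0.001,0,0,0]}}

```text
time: 37.4
tool_pos: [0.5004, 0.4012, 0.0864]
tcp_rot: [-2.007, -2.414, -0.004]
wrist_force: [-2.3, 10.1, -4.4]
width: 0.135
grip_force: 59.5
```

```bash
python3 s.py
```

```text
37.45 [0.6354 0.3221 1.8117 0.0034 1.0056 0.4501] [0.5005 0.4012 0.0864] x [-0.1825  0.9832  0.0035] y [0.9832 0.1825 0.0008] yaw_y 10.514678960453448 F [-3.1682 10.4823 -3.8598] 0.13567455544618653 59.457709193229675
```

{"fn": "step_arm", "kwargs": {"series": [0.001,0,0,0,0.0015,0,0,0]}}

```text
time: 37.7
tool_pos: [0.5004, 0.4013, 0.0863]
tcp_rot: [-2.008, -2.416, -0.001]
wrist_force: [-1.1, 5.2, -2.0]
width: 0.138
grip_force: 59.6
```

{"fn": "step_arm", "kwargs": {"series": [0,0,0,0,0,0,0,0,0,0,0,0,0,0,0,0], "gripper": 0.45}}

```text
time: 38.2
tool_pos: [0.5007, 0.4003, 0.0864]
tcp_rot: [2.008, 2.416, -0.0]
wrist_force: [-0.1, -0.2, 0.7]
width: 0.449
grip_force: 0.0
```

{"fn": "step_arm", "kwargs": {"series": [0,0,-0.005,0,0,0,-0.02,0,0.01,0,-0.05,0,0.03,0,-0.09,0,0.06,0,-0.13,0,0.1,0,-0.16,0,0.1,0,-0.16,0]}}

```text
time: 39.08
tool_pos: [0.4831, 0.503, 0.2521]
tcp_rot: [2.004, 2.419, 0.015]
wrist_force: [-0.1, -0.1, 0.8]
width: 0.453
grip_force: 0.0
```

```bash
cat > v.py <<'E'
from fit import *
s=monitor.read_state();d=cam('side');t=cam('top');P=np.load('poses.npy');A=[.5108,.3511,.183]
print(s['time'],s['tool_pos'],s['width'],s['wrist_force'])
for p,n in ((d,'side'),(t,'top')):
  for l,X in (('barrel_mid',(0,0,.084)),('hinge_seat',(0,0,.084)),('upper_frame',(-.06,0,.052)),('hinge_pin',(0,.034,.084)),('pin_mid',(0,0,.084)),('pin_tip',(0,-.046,.084))):
    print(n,l,np.round(proj(p,W(A,X)[0]),1),[(np.round(x['point'],1).tolist(),round(x['score'],2)) for x in spot(p,l)[:2]])
print('top: near cheek outer face',proj(t,W(A,(0,-.034,.084))[0]),'grip end',proj(t,W(A,(0,.066,.084))[0]),'+y face',proj(t,W(A,(0,.034,.084))[0]))
print('side: -y face',proj(d,W(A,(0,-.034,.084))[0]))
g=cv2.cvtColor(t['image'],cv2.COLOR_RGB2GRAY)
for y in range(199,216): print(y,' '.join('%3d'%v for v in g[y,232:292]))
g=cv2.cvtColor(d['image'],cv2.COLOR_RGB2GRAY);print('side 350-385')
for y in range(168,200): print(y,' '.join('%3d'%v for v in g[y,350:386]))
E
python3 v.py
```

```text
39.075 [0.4831 0.503  0.2521] 0.4532372277562069 [-0.061  -0.1479  0.8331]
side barrel_mid [365.2 184.2] [([364.6, 183.5], 0.7), ([370.8, 203.9], 0.15)]
side hinge_seat [365.2 184.2] [([366.5, 189.9], 0.63)]
side upper_frame [340.2 194.1] [([337.2, 197.8], 0.74)]
side hinge_pin [368.9 179.1] [([367.2, 177.4], 0.59)]
side pin_mid [365.2 184.2] [([367.5, 183.3], 0.61)]
side pin_tip [360.  191.6] [([361.3, 193.1], 0.57), ([365.0, 188.0], 0.53)]
top barrel_mid [266.1 204.9] [([269.3, 206.0], 0.56)]
top hinge_seat [266.1 204.9] [([265.7, 204.7], 0.74)]
top upper_frame [272. 230.] [([272.1, 232.9], 0.69)]
top hinge_pin [252.7 207.7] [([251.3, 206.4], 0.69), ([270.0, 205.4], 0.31)]
top pin_mid [266.1 204.9] []
top pin_tip [284.3 201.3] []
top: near cheek outer face [279.5381 202.2282] grip end [240.0699 210.2196] +y face [252.7271 207.6568]
side: -y face [361.3947 189.6021]
199 113 119 117 114 117 118 119 117 115 116 117 117 116 117 118 117 111 128 170 174 190 189 189 189 190 174 160 157 140 101  95  95  92  91  85  93 123 122 123 126 123 108 105 116 130 129 121 103 114 186 191 188 185 185 
[... 7976 characters left out ...]
  92  95  91  90  90  93 108 108 129 154 113 107  88  88  89 114 198 238 233 223 213 148 146 144 140 129 110
196  65  60  56  56  55  43  32  51  95  94  93  93  99 110 117 119 131 122 108 111  95  82  90  91 118 201 239 229 226 230 215 147 146 143 131 104
197  39  53  55  32  28  19  13  45  94  92  88  92  97  95  94  92  95  93  90 106  78  83  87  91 126 208 225 228 228 229 230 221 118 129 102 138
198  21  21  19  11  23  18  18  43  93  95  91  95  95  97  93  92  94  89  87  87  84  84  88  90 120 193 225 223 216 201 206 205 119  94 111 155
199  19  17  13  24  22  19  17  43  93  92  90  93  99  95  91  90  96  94  83  83  87  88  88  92 140 228 237 215 146 103 101 113 103 103 124 155
```

The grip's dark bands run from column 241 to 252 and butt against the cheek face, as expected for a pin that is fully home. The nose shows at side px (360,190.5), against (360,191.6) predicted. The arm is clear, so I hand in.

```bash
python3 -c "
from workcell import job;print(job.finish_job())"
```

```text
the job is handed in; nothing more can be done
None
```

I handed the job in at about 40 s of the 72 s allowed. The upper frame is seated on the lower frame, the hinge pin is fully home from the wax-tin side, and the arm is clear; `finish_job()` returned no verdict, so that rests on the final camera check.

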